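# Touch off a tube block at three points and pin it

### The arm

A 7-joint arm with a two-finger parallel gripper is mounted at the origin on a cart in front of the work surface, level with it; the furniture and walls round the work are solid. World frame = base frame: x ahead of the robot, y to its left, z up, the work surface at z = 0. Lengths are in m, angles in degrees, forces in N, time in s.
With the tool pointing down it reaches from about 0.425 to 0.875 m from the base axis. Payload 4.7 kg.
Tool frame: the origin (TCP) lies at the very end of the fingers, on their centre line; the grasp point (between the pads) lies env.hold_point_z behind it (env.hold_point_z is the distance from the TCP to the grasp point, in m); z points along the fingers, y is the line along which they close (so a half turn about z gives the same grasp; the last joint's range is limited). The gripper opens to 87 mm and grips with 3 to 60 N. Pads are 19 mm wide; open, the fingers measure 117 mm over their backs; the gripper's body (75 mm by 190 mm) begins 51 mm behind the grasp point.
Start: joints at [-68.463, 18.392, -4.016, 83.108, 1.295, 78.541, -3.26], TCP at [0.23, 0.608, 0.223] pointing down, gripper open.
Joint ranges: [-163.93, 163.93], [-17.29, 119.83], [-79.2, 71.16], [3.27, 140.29], [-89.18, 269.18], [5.43, 117.66], [-154.24, 154.24]. Speed limits (degrees/s): [147.25, 147.25, 180, 180, 180, 180, 180].

### API

Orientations are given as [roll, pitch, yaw] about the fixed x, y, z axes, in that order (R = Rz(yaw) Ry(pitch) Rx(roll)).
In Python, from cell import env gives the robot as it stands.
- The arm moves only by the shell command python3 -m jog 'ROWS' [FORCE]. ROWS is JSON, a list of rows, each an object with "dp": the shift along the tool's x, y, z in cm, a list of three; "twist": the turn about the tool's z in degrees; "fingers": the opening, from 0 (shut) to 1 (fully open). A call has 1 to 8 rows; each row is the pose to reach, as a shift and turn from the pose commanded when the call began, along the tool's axes at that moment; what a row does not reach only later rows make up. A row lasts 1/8 s, in which the tool goes at most 62.5 mm and 10.7 degrees, less where a joint would pass 70% of its speed; a pose out of reach is approached as far as the arm can. A call with a gripper value outside its range is refused whole. The fingers move at their own pace and stop on an object; FORCE is the grip in N (left out, the last holds). Time passes only in rows, so rows that repeat a pose let the fingers close. It gives the time, the measured TCP pose, the force, the opening and the grip force at its end, in the units of the state.
- env.get_obs(): the state, without advancing time (a new reading comes with each control period).
- env.read_camera(name): name is "scene" or "top" or "wrist"; returns a dict with "pixels" (420x560x3 uint8, blue, green, red), "depth" (420x560 float32, m along the optical axis (not along the pixel's ray), 0 where there is no reading), "fx", "fy", "cx", "cy" (pixels), "rvec" (rotation vector, rad) and "tvec" (3), from world to camera coordinates, as OpenCV has them. Camera axes: x right, y down, z forward; pixel columns grow to the right and rows downward; lengths in m; the calibration is good to about 2 mm. A picture is of the moment at which its call begins.
- env.sign_off(): hands the job in; it is judged then, once.
The state is a dict: "time_s": time; "qpos": joint angles; "joint_velocities": joint speeds; "effort": joint torques, N m; "tool_pos": TCP position; "tool_rot": TCP orientation; "force": force on the tool from outside, world axes, zero at the start; "wrist_torque": the same for the moment, N m; "grip_width": finger opening in m; "grasp_force": force on a finger pad.
Only numpy, scipy, OpenCV 4.12 (cv2) and the standard library are available. Lean on these libraries where they do the work, as an engineer would, in place of code of your own. Each camera call takes 0.05 s, during which the arm holds its last target. There are 200 camera calls.

### The job

The drilled metal block on the locked adjustable stage was set by hand and nobody recorded where. Take the steel touch pin from its holder and, holding it upright, press the side of its shank gently, for half a second each time, against the block's long front face near its left end as seen from the robot, then on the same face near the right end, then against the middle of the right-hand end face, to find exactly how the block lies. Then lower the pin into the block's one large bore until its collar sits flat on the block, and only then let go; press lightly all the time, touch the stage and block with nothing but the pin, and do not disturb the things standing round about.

Things in the scene. Friction and masses are not known exactly. Their poses are not given: they have to be found in the camera images.
- stage: fixed stage: dark steel base plate 130 (x) x 150 (y) x 12 mm, two flat carriages, a turntable (top 30 mm up) and a metal block on it. Origin: centre of the base's underside, on the worktop; z up; -x is the front (robot side), -y the right. ONLY THE BASE IS MEASURED: the block's centre is shifted up to 8 mm in x and y from this origin and turned up to 0.07 rad about z, locked rigid, in no reading
- nominal_block (a point): point on the stage's own z axis, 90 mm up, level with the block's top; the block (60 in x, 110 in y, 60 high) would be centred here if shift and turn were zero. In the block's frame: front face x = -30, right end face y = -55 mm, sides upright. Small thimbles stick out at the back and left of the base below 30 mm. More than 25 N between pin and block or stage is too hard
- nominal_front_left (a point): where the first touch on the front face would be for an unshifted, unturned block: stage (-30, +35, 62) mm; moves with the base only. Touch with the pin's tip 10 to 50 mm below the block's top; each touch counts when 1 to 12 N are kept for 0.3 s
- nominal_front_right (a point): the same for the second touch on the front face: stage (-30, -35, 62) mm
- nominal_end_right (a point): the same for the touch on the right end face: stage (0, -55, 62) mm
- nominal_bore (a point): where the mouth of the large bore would be for an unshifted, unturned block: stage (0, -28, 90) mm; in the block's frame it is always (0, -28). Vertical through bore 14 mm wide, 2 mm chamfer. Four smaller holes (11 mm, at block x = +-16, y = +10 and +34) do not take the pin
- pin: loose steel touch pin, 0.12 kg, 100 long: round shank 12 mm in diameter from 0 to 55 with a 2 mm chamfered tip, collar 26 mm in diameter from 55 to 60, square grip 18 x 18 from 60 to 100. Origin: centre of the tip's end; z up along the pin, x and y square to the grip's flats. It starts upright in the holder, tip 3 mm above the worktop; home in the block, the tip is 35 mm above the worktop
- holder: fixed grey plastic holder 60 x 60 x 58 high with two low foot ears (84 over them in x, 50 wide, 6 high), and in its middle a vertical 15 mm hole in which the pin stands, collar on the holder's top. Origin: centre of the underside, on the worktop; z up. Behind the work a fixed insulated box about 250 high stands at world x above 0.57 m, y -0.18 to 0.13 m: keep the gripper clear of it
- tip_box: bystander, leave alone: box of pipette tips with a clear lid, 85 x 121 x 78 (mm); origin: centre of the underside, z up
- timer: bystander, leave alone: round white and grey lab timer, 66 across, 49 high (mm); origin: centre of the underside, z up
- bottle: bystander, leave alone: white reagent bottle, 60 across, 140 high (mm); origin: centre of the underside, z up
- slide_box: bystander, leave alone: small carton of microscope slides, 30 x 78 x 26 (mm); origin: centre of the underside, z up
- sanitizer: bystander, leave alone: bottle, 64 across, 170 high (mm); origin: centre of the underside, z up

How it is judged (in metres and radians):
On the way, in this order (a step that is already met when the one before it is completed fails the run):
1. the pin is pressed gently (1 to 12 N for 0.3 s) against the front face near its left end (contact force between pin and stage between 1 and 12 N and z of pin in the frame of stage between 0.036 and 0.082 m and x of pin in the frame of stage below -0.022 m and y of pin in the frame of stage above 0.014 m), for 0.3 s.
2. then against the front face near its right end (contact force between pin and stage between 1 and 12 N and z of pin in the frame of stage between 0.036 and 0.082 m and x of pin in the frame of stage below -0.022 m and y of pin in the frame of stage below -0.014 m), for 0.3 s.
3. then against the right-hand end face (contact force between pin and stage between 1 and 12 N and z of pin in the frame of stage between 0.036 and 0.082 m and y of pin in the frame of stage below -0.048 m and x of pin in the frame of stage between -0.022 and 0.035 m), for 0.3 s.
4. the pin is fully home in the bore while the fingers still hold it (height (world z) of pin between 0.032 and 0.0375 m and angle between pin's own z axis and vertical below 0.06 rad and x of pin in the frame of stage between -0.018 and 0.018 m and y of pin in the frame of stage between -0.046 and -0.01 m and contact force between pin and the fingers above 1 N), for 0.1 s.
At the end, for the whole second after the job is handed in: the pin stands upright (within 0.06 rad), released and at rest in the block's large bore, its tip 32 to 37.5 mm above the worktop (collar on the block, within 2.5 mm) (height (world z) of pin between 0.032 and 0.0375 m and angle between pin's own z axis and vertical below 0.06 rad and x of pin in the frame of stage between -0.018 and 0.018 m and y of pin in the frame of stage between -0.046 and -0.01 m and linear speed of pin below 0.02 m/s and contact force between pin and the fingers below 0.1 N); the robot touches nothing.
It fails at once if the pin pushes on the block or stage with more than 25 N (contact force between pin and stage above 25 N).
It fails at once if the gripper or arm touches the stage or block (contact force between any of the fingers, the arm and stage above 1 N).
It fails at once if a bystander is moved more than 20 mm (distance of any of tip_box, timer, bottle, slide_box, sanitizer from where it was at the start of the episode above 0.02 m).
It also fails if it takes over 72 s, if anything falls off the work surface, if the arm or the gripper's body presses on something with over 40 N, if the wrist force passes 120 N, or if a joint passes its speed limit or range.

## Working session

There is one attempt and no reset: what is moved stays moved. The work goes in short steps, Python scripts to look and compute and a shell command to move; the robot and the scene stay as the last step left them, time stands still between calls to the robot, and variables do not carry over. Pictures are saved under pics/ and viewed, at most 10 in all, crops included, and the job is handed in when it is done.

```bash
ls; mkdir -p pics
python3 - <<'E'
from cell import env
import cv2,numpy as np
print(env.hold_point_z); o=env.get_obs(); print({k:np.round(v,4) for k,v in o.items()})
for n in("scene","top"):
    c=env.read_camera(n); cv2.imwrite(f"pics/{n}0.png",c["pixels"]); np.savez(f"{n}0.npz",**c)
    print(n,c["fx"],c["fy"],c["cx"],c["cy"],-cv2.Rodrigues(np.array(c["rvec"]))[0].T@np.array(c["tvec"]).ravel())
E
```

```text
pics
0.0187
{'time_s': np.float64(0.0), 'qpos': array([-68.4615,  18.4412,  -4.0175,  83.1771,   1.2954,  78.5424,
        -3.2618]), 'joint_velocities': array([-0.0366,  0.0287,  0.0003,  0.0703, -0.0328, -0.0684, -0.0055]), 'effort': array([ 8.00000e-04, -4.91285e+01, -4.03400e-01, -3.12520e+01,
       -6.41000e-02,  4.38000e-02,  2.00000e-04]), 'tool_pos': array([0.2299, 0.6074, 0.2214]), 'tool_rot': array([-1.798847e+02,  5.800000e-03,  1.592714e+02]), 'force': array([-0.3523,  0.2485, -0.7764]), 'wrist_torque': array([ 0.0627,  0.0525, -0.0041]), 'grasp_force': np.float64(0.0), 'grip_width': np.float64(0.087)}
scene 417.8332692629883 417.8332692629883 275.6622384075722 213.2682932071729 [ 0.10991613 -0.6799755   0.5926183 ]
top 425.7713549043167 425.7713549043167 279.9829990305493 205.92447360179222 [0.41453579 0.10978854 1.22853868]
```

View pics/top0.png

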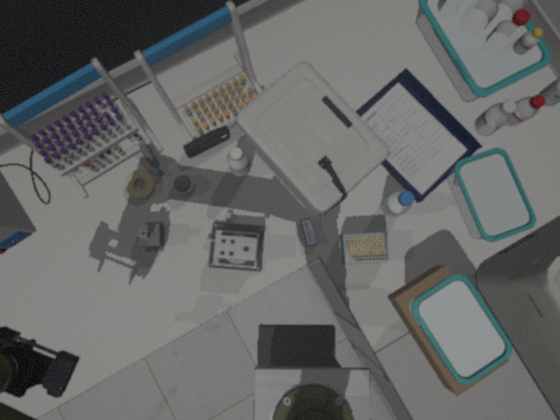

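View pics/scene0.png

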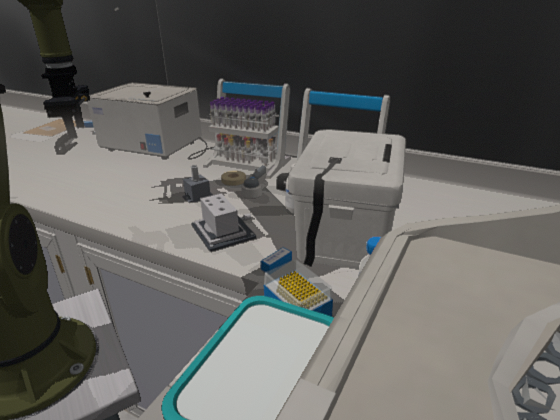

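The top view shows the stage at about (236,247) with the block's bore visible, and the holder with the pin at about (150,236). The robot base is at the bottom, so up is +x and left is +y.

```bash
cat > h.py <<'E'
import cv2,numpy as np
def world(c):
    R=cv2.Rodrigues(np.array(c["rvec"],float))[0];t=np.array(c["tvec"],float).ravel()
    v,u=np.mgrid[:420,:560];d=c["depth"]
    P=np.stack([(u-c["cx"])/c["fx"]*d,(v-c["cy"])/c["fy"]*d,d],-1)
    return (P-t)@R
def ray(c,uv,z):
    R=cv2.Rodrigues(np.array(c["rvec"],float))[0];t=np.array(c["tvec"],float).ravel()
    uv=np.atleast_2d(np.array(uv,float));d=np.c_[(uv[:,0]-c["cx"])/c["fx"],(uv[:,1]-c["cy"])/c["fy"],np.ones(len(uv))]@R
    o=-R.T@t;return o+d*((z-o[2])/d[:,2])[:,None]
E
python3 - <<'E'
from h import *
c=np.load("top0.npz");W=world(c)
im=c["pixels"]
crop=cv2.resize(im[190:290,90:290],(800,400),interpolation=cv2.INTER_CUBIC);cv2.imwrite("pics/crop0.png",cv2.convertScaleAbs(crop,alpha=1.6))
for nm,(u0,u1,v0,v1),bands in (("stage",(195,280,205,285),[(.006,.02),(.07,.1)]),("holder",(125,172,210,262),[(.03,.075),(.08,.12)])):
    for lo,hi in bands:
        w=W[v0:v1,u0:u1];z=w[...,2];m=((z>lo)&(z<hi)).astype(np.uint8)
        n,l,s,ce=cv2.connectedComponentsWithStats(m)
        i=1+np.argmax(s[1:,4]);p=w[l==i]
        r=cv2.minAreaRect((p[:,:2]*1000).astype(np.float32));print(nm,lo,hi,s[i],r,np.median(p[:,2]))
E
```

```text
stage 0.006 0.02 [ 13   7  56  59 929] ((502.3605041503906, 220.73800659179688), (154.21299743652344, 159.5113067626953), 85.99199676513672) 0.01210573251147658
stage 0.07 0.1 [ 19  29  43  27 891] ((479.31610107421875, 214.9392547607422), (110.10223388671875, 60.117881774902344), 85.83966827392578) 0.08978664330254793
holder 0.03 0.075 [ 12  13  25  24 485] ((513.8012084960938, 457.41387939453125), (60.67863464355469, 60.970096588134766), 3.4554200172424316) 0.058085595749170264
holder 0.08 0.12 [14 19 10  9 61] ((513.2413940429688, 457.85528564453125), (19.006092071533203, 17.5955810546875), 79.31721496582031) 0.10350373208652781
```

View pics/crop0.png

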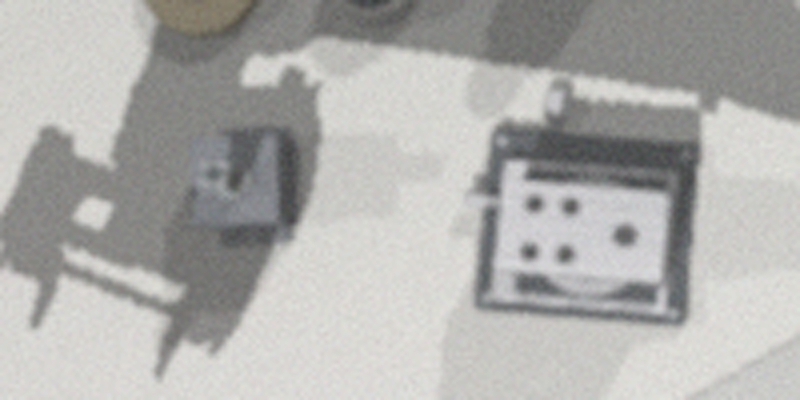

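The crop shows the holder with the pin's grip at crop (215,172), and the bore as the single larger hole at crop (625,235). The block reads (479.3, 214.9) mm with a yaw of about -4.2°. Next I'll work out the base pose, bore cross-check, neighbours and the first move.

```bash
cat >> h.py <<'E'
from scipy.spatial.transform import Rotation as Ro
def plan(o,target,yaw=None):
    R=Ro.from_euler('xyz',o["tool_rot"],degrees=True).as_matrix()
    dp=R.T@(np.array(target)-o["tool_pos"])*100
    tw=None if yaw is None else -((yaw-o["tool_rot"][2]+180)%360-180)
    return np.round(dp,2),tw
E
python3 - <<'E'
from h import *
from cell import env
c=np.load("top0.npz");W=world(c)
q=np.array([(497,125),(697,145),(688,322),(478,305)])/4+[90,190]
p=ray(c,q,.012)[:,:2]*1000;print("base corners",p.round(1),p.mean(0))
for a,b in((0,1),(3,2),(3,0),(2,1)):
    d=p[b]-p[a];print(np.linalg.norm(d),np.degrees(np.arctan2(d[1],d[0])))
print("bore",ray(c,np.array((625,235))/4+[90,190],.09)*1000)
for n,(u,v) in dict(bottle?=0) if False else dict(tape=(140,185),dark=(182,183),b1=(238,160),x=(150,155),rem=(308,232),tip=(365,247)).items():
    print(n,np.median(W[v-4:v+5,u-4:u+5].reshape(-1,3),0).round(3))
print(plan(env.get_obs(),[.513,.4575,.20],175.84))
E
```

```text
File "<stdin>", line 9
    for n,(u,v) in dict(bottle?=0) if False else dict(tape=(140,185),dark=(182,183),b1=(238,160),x=(150,155),rem=(308,232),tip=(365,247)).items():
                              ^
SyntaxError: invalid syntax
```

Run:
```python
from h import *
from cell import env
c=np.load("top0.npz");W=world(c)
q=np.array([(497,125),(697,145),(688,322),(478,305)])/4+[90,190]
p=ray(c,q,.012)[:,:2]*1000;print("base corners",p.round(1),p.mean(0))
for a,b in((0,1),(3,2),(3,0),(2,1)):
    d=p[b]-p[a];print(np.linalg.norm(d),np.degrees(np.arctan2(d[1],d[0])))
print("bore",ray(c,np.array((625,235))/4+[90,190],.09)*1000)
for n,(u,v) in dict(tape=(140,185),dark=(182,183),b1=(238,160),x=(150,155),rem=(308,232),tip=(365,247)).items():
    print(n,np.median(W[v-4:v+5,u-4:u+5].reshape(-1,3),0).round(3))
print(plan(env.get_obs(),[.513,.4575,.20],175.84))
```

```text
base corners [[556.5 283.2]
 [543.7 139.6]
 [418.1 144. ]
 [428.5 292.3]] [486.69322297 214.79107707]
144.19874032374332 -95.0801701748586
148.69673135670152 -94.00073088410396
128.28305085883196 -4.062401318006602
125.64302635597265 -2.0004457372512925
bore [[474.70736334 184.6431216   90.        ]]
tape [0.662 0.505 0.002]
dark [0.66  0.372 0.049]
b1 [0.71  0.209 0.111]
x [0.745 0.473 0.027]
rem [0.527 0.015 0.026]
tip [ 0.485 -0.141  0.048]
(array([-31.78,  -4.  ,   2.17]), np.float64(-16.565608996661467))
```

```bash
python3 -m jog '[{"dp":[-4,-0.5,0],"twist":-2,"fingers":1},{"dp":[-8,-1,0.2],"twist":-4,"fingers":1},{"dp":[-13,-1.6,0.5],"twist":-7,"fingers":1},{"dp":[-18,-2.2,1],"twist":-10,"fingers":1},{"dp":[-23,-2.9,1.5],"twist":-13,"fingers":1},{"dp":[-28,-3.5,2],"twist":-15,"fingers":1},{"dp":[-31.78,-4,2.17],"twist":-16.6,"fingers":1},{"dp":[-31.78,-4,2.17],"twist":-16.6,"fingers":1}]' 30
python3 - <<'E'
from h import *
from cell import env
c=env.read_camera("wrist");np.savez("w1.npz",**c);cv2.imwrite("pics/w1.png",c["pixels"]);o=env.get_obs()
W=world(c);z=W[...,2];m=(z>.085)&(z<.115);
n,l,s,ce=cv2.connectedComponentsWithStats(m.astype(np.uint8));print(s)
for i in range(1,n):
    if s[i,4]>300:
        p=W[l==i];r=cv2.minAreaRect((p[:,:2]*1000).astype(np.float32));print(r,np.median(p[:,2]))
print(o["tool_pos"],o["tool_rot"],plan(o,[.513,.4575,.068],175.84))
E
```

```text
time_s: 1.1
tool_pos: [0.5171, 0.4537, 0.1996]
tool_rot: [-179.8, 0.1, 175.5]
force: [-0.0, -0.1, -0.0]
grip_width: 0.0871
grasp_force: 0.0
[[     0      0    560    420 230537]
 [     0    145     67     72   3992]
 [   272    187     23     27    550]
 [   407    410     19     10    121]]
((477.7112731933594, 240.550537109375), (56.205162048339844, 60.335445404052734), 85.755126953125) 0.09019937000401558
((509.7212829589844, 455.7060546875), (17.93466567993164, 18.27299690246582), 79.91233825683594) 0.10350646779299169
[0.51448694 0.4562482  0.19993512] [-1.79921745e+02 -3.61838953e-02  1.75656007e+02] (array([ 0.15,  0.13, 13.19]), np.float64(-0.1839926453670273))
```

View pics/w1.png

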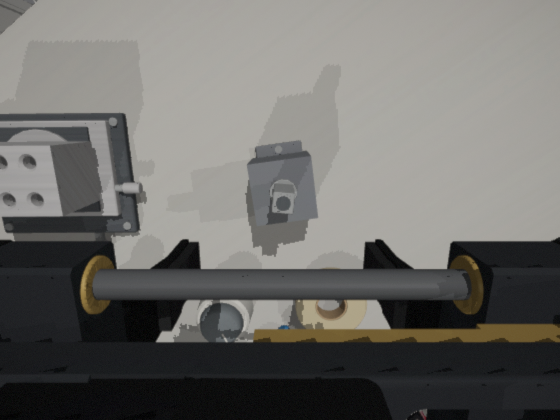

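The wrist view shows the pin at (283,200), clear of the fingers, with the grip turned about -10°. I'll descend, match that turn and grip.

```bash
python3 -m jog '[{"dp":[0.3,0.08,3],"twist":5.5,"fingers":1},{"dp":[0.3,0.08,6],"twist":5.5,"fingers":1},{"dp":[0.3,0.08,9],"twist":5.5,"fingers":1},{"dp":[0.3,0.08,11.5],"twist":5.5,"fingers":1},{"dp":[0.3,0.08,13.2],"twist":5.5,"fingers":1},{"dp":[0.3,0.08,13.2],"twist":5.5,"fingers":1},{"dp":[0.3,0.08,13.2],"twist":5.5,"fingers":0.5},{"dp":[0.3,0.08,13.2],"twist":5.5,"fingers":0.3}]' 30
python3 -m jog '[{"dp":[0,0,0],"twist":0,"fingers":0.1},{"dp":[0,0,0],"twist":0,"fingers":0},{"dp":[0,0,0],"twist":0,"fingers":0},{"dp":[0,0,0],"twist":0,"fingers":0},{"dp":[0,0,0],"twist":0,"fingers":0},{"dp":[0,0,0],"twist":0,"fingers":0}]' 45
```

```text
time_s: 2.15
tool_pos: [0.5109, 0.4598, 0.0704]
tool_rot: [179.9, 0.1, 170.4]
force: [0.5, 0.2, -0.6]
grip_width: 0.0745
grasp_force: 0.0
time_s: 2.9
tool_pos: [0.5101, 0.4571, 0.0689]
tool_rot: [-179.8, -0.0, 170.3]
force: [-1.2, -3.9, 3.2]
grip_width: 0.0174
grasp_force: 44.9
```

```bash
python3 -m jog '[{"dp":[0,0,-2],"twist":0,"fingers":0},{"dp":[0,0,-5],"twist":0,"fingers":0},{"dp":[0,0,-8],"twist":0,"fingers":0},{"dp":[0,0,-11],"twist":0,"fingers":0},{"dp":[0,0,-11],"twist":-3,"fingers":0},{"dp":[0,0,-11],"twist":-5.5,"fingers":0},{"dp":[0,0,-11],"twist":-5.5,"fingers":0}]' 45
python3 - <<'E'
from h import *
from cell import env
o=env.get_obs();print(o["tool_pos"],o["tool_rot"],o["force"],o["grip_width"],plan(o,[.4309,.2535,.18],175.84))
c=env.read_camera("wrist");np.savez("w2.npz",**c);cv2.imwrite("pics/w2.png",c["pixels"])
E
```

```text
time_s: 3.78
tool_pos: [0.5104, 0.4598, 0.1802]
tool_rot: [179.9, 0.1, 175.9]
force: [0.0, -1.0, -0.9]
grip_width: 0.0175
grasp_force: 44.9
[0.51038376 0.45976069 0.18022295] [1.79888029e+02 5.88237661e-02 1.75860562e+02] [ 0.01451492 -0.95905343 -0.85921298] 0.01754643218300722 (array([  6.44, -21.15,  -0.03]), np.float64(0.020562370281624))
```

View pics/w2.png

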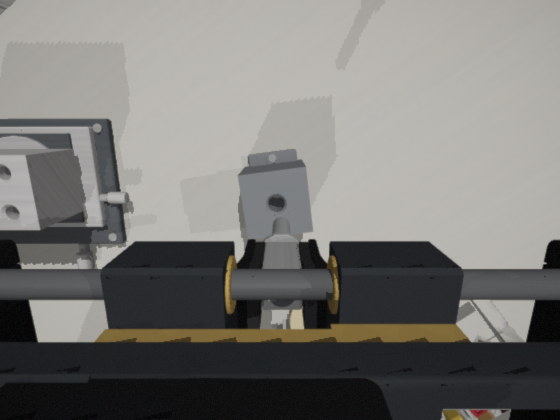

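The pin is held upright and the holder's hole at (277,202) is empty. Now to the first approach point, 15 mm in front of the face.

```bash
python3 -m jog '[{"dp":[1,-4,0],"twist":0,"fingers":0},{"dp":[2.5,-8.5,0],"twist":0,"fingers":0},{"dp":[4,-13,0],"twist":0,"fingers":0},{"dp":[5.5,-17.5,0],"twist":0,"fingers":0},{"dp":[6.44,-21.15,0],"twist":0,"fingers":0},{"dp":[6.44,-21.15,2],"twist":0,"fingers":0},{"dp":[6.44,-21.15,4.5],"twist":0,"fingers":0},{"dp":[6.44,-21.15,6.8],"twist":0,"fingers":0}]' 45
python3 -m jog '[{"dp":[0,0,0],"twist":0,"fingers":0},{"dp":[0,0,0],"twist":0,"fingers":0},{"dp":[0,0,0],"twist":0,"fingers":0}]'
python3 - <<'E'
from cell import env
o=env.get_obs();print(o["tool_pos"]*1000,o["tool_rot"],o["force"])
E
```

```text
time_s: 4.82
tool_pos: [0.431, 0.253, 0.1109]
tool_rot: [179.9, 0.1, 175.8]
force: [1.4, 0.2, -0.7]
grip_width: 0.0176
grasp_force: 44.9
time_s: 5.2
tool_pos: [0.4316, 0.2533, 0.1122]
tool_rot: [179.9, 0.1, 175.9]
force: [0.1, 0.2, -0.6]
grip_width: 0.0178
grasp_force: 44.9
[431.61226205 253.32285768 112.22048107] [1.79909737e+02 1.07213704e-01 1.75862989e+02] [ 0.12680178  0.15842164 -0.61072847]
```

```bash
python3 -m jog '[{"dp":[-0.5,0,0],"twist":0,"fingers":0},{"dp":[-0.9,0,0],"twist":0,"fingers":0},{"dp":[-1.0,0,0],"twist":0,"fingers":0},{"dp":[-1.05,0,0],"twist":0,"fingers":0},{"dp":[-1.1,0,0],"twist":0,"fingers":0},{"dp":[-1.1,0,0],"twist":0,"fingers":0}]'
python3 -m jog '[{"dp":[-0.05,0,0],"twist":0,"fingers":0},{"dp":[-0.1,0,0],"twist":0,"fingers":0},{"dp":[-0.1,0,0],"twist":0,"fingers":0}]'
```

```text
time_s: 5.95
tool_pos: [0.4417, 0.2519, 0.1108]
tool_rot: [-180.0, -0.0, 175.9]
force: [0.4, 0.2, -1.5]
grip_width: 0.0175
grasp_force: 44.9
time_s: 6.32
tool_pos: [0.4424, 0.2519, 0.1108]
tool_rot: [-180.0, -0.0, 175.9]
force: [-2.1, -0.7, -1.1]
grip_width: 0.0177
grasp_force: 44.9
```

```bash
python3 -m jog '[{"dp":[-0.04,0,0],"twist":0,"fingers":0},{"dp":[-0.04,0,0],"twist":0,"fingers":0},{"dp":[-0.04,0,0],"twist":0,"fingers":0}]'
python3 -m jog '[{"dp":[0,0,0],"twist":0,"fingers":0},{"dp":[0,0,0],"twist":0,"fingers":0},{"dp":[0,0,0],"twist":0,"fingers":0}]';python3 - <<'E'
from cell import env
o=env.get_obs();print(o["tool_pos"]*1000,o["tool_rot"],o["force"])
E
```

```text
time_s: 6.7
tool_pos: [0.4426, 0.2519, 0.1108]
tool_rot: [-180.0, -0.1, 175.9]
force: [-3.0, 0.0, 0.6]
grip_width: 0.0177
grasp_force: 44.9
time_s: 7.08
tool_pos: [0.4427, 0.2519, 0.1108]
tool_rot: [-180.0, -0.0, 175.9]
force: [-4.9, -0.7, 1.2]
grip_width: 0.0174
grasp_force: 44.9
[442.69963919 251.92640708 110.78683962] [-1.79993892e+02 -4.52073792e-02  1.75882491e+02] [-4.88941969 -0.68288316  1.20972058]
```

```bash
python3 -m jog '[{"dp":[0.5,0,0],"twist":0,"fingers":0},{"dp":[0.8,-1,0],"twist":0,"fingers":0},{"dp":[0.8,-4,0],"twist":0,"fingers":0},{"dp":[0.8,-6.5,0],"twist":0,"fingers":0},{"dp":[0.8,-7,0],"twist":0,"fingers":0},{"dp":[0.8,-7,0],"twist":0,"fingers":0},{"dp":[0.5,-7,0],"twist":0,"fingers":0},{"dp":[0.5,-7,0],"twist":0,"fingers":0}]'
python3 -m jog '[{"dp":[-0.15,0,0],"twist":0,"fingers":0},{"dp":[-0.25,0,0],"twist":0,"fingers":0},{"dp":[-0.3,0,0],"twist":0,"fingers":0},{"dp":[-0.3,0,0],"twist":0,"fingers":0}]'
```

```text
time_s: 8.07
tool_pos: [0.4335, 0.1832, 0.1109]
tool_rot: [180.0, 0.0, 175.9]
force: [-0.5, -0.6, -0.7]
grip_width: 0.0177
grasp_force: 44.9
time_s: 8.57
tool_pos: [0.4361, 0.1822, 0.1109]
tool_rot: [180.0, 0.0, 175.9]
force: [-0.7, 0.3, -0.8]
grip_width: 0.0176
grasp_force: 44.9
```

```bash
python3 -m jog '[{"dp":[-0.05,0,0],"twist":0,"fingers":0},{"dp":[-0.1,0,0],"twist":0,"fingers":0},{"dp":[-0.1,0,0],"twist":0,"fingers":0}]'
python3 -m jog '[{"dp":[-0.05,0,0],"twist":0,"fingers":0},{"dp":[-0.05,0,0],"twist":0,"fingers":0}]'
```

```text
time_s: 8.95
tool_pos: [0.4371, 0.1821, 0.1109]
tool_rot: [180.0, 0.0, 175.9]
force: [-0.4, -0.6, -1.1]
grip_width: 0.0176
grasp_force: 44.9
time_s: 9.2
tool_pos: [0.4373, 0.1821, 0.1108]
tool_rot: [-180.0, -0.0, 175.9]
force: [-1.2, 0.1, -0.7]
grip_width: 0.0176
grasp_force: 44.9
```

```bash
python3 -m jog '[{"dp":[-0.05,0,0],"twist":0,"fingers":0},{"dp":[-0.06,0,0],"twist":0,"fingers":0},{"dp":[-0.06,0,0],"twist":0,"fingers":0},{"dp":[-0.06,0,0],"twist":0,"fingers":0}]'
python3 -m jog '[{"dp":[0,0,0],"twist":0,"fingers":0},{"dp":[0,0,0],"twist":0,"fingers":0},{"dp":[0,0,0],"twist":0,"fingers":0}]';python3 - <<'E'
from cell import env
o=env.get_obs();print(o["tool_pos"]*1000,o["tool_rot"],o["force"])
E
```

```text
time_s: 9.7
tool_pos: [0.4376, 0.1821, 0.1108]
tool_rot: [-180.0, -0.1, 175.9]
force: [-5.1, -0.1, 1.0]
grip_width: 0.0177
grasp_force: 44.9
time_s: 10.07
tool_pos: [0.4376, 0.1821, 0.1108]
tool_rot: [-180.0, -0.1, 175.9]
force: [-5.2, 0.4, 2.4]
grip_width: 0.0174
grasp_force: 44.9
[437.63597864 182.05538614 110.75867267] [-1.79991792e+02 -6.33523484e-02  1.75875054e+02] [-5.2267179   0.36952503  2.38292665]
```

```bash
python3 -m jog '[{"dp":[0.6,0,0],"twist":0,"fingers":0},{"dp":[1,-1,0],"twist":0,"fingers":0},{"dp":[1,-3,0],"twist":0,"fingers":0},{"dp":[1,-4.2,0],"twist":0,"fingers":0},{"dp":[0,-4.2,0],"twist":0,"fingers":0},{"dp":[-2,-4.2,0],"twist":0,"fingers":0},{"dp":[-3.9,-4.2,0],"twist":0,"fingers":0},{"dp":[-3.9,-4.2,0],"twist":0,"fingers":0}]'
python3 -m jog '[{"dp":[0,0.3,0],"twist":0,"fingers":0},{"dp":[0,0.6,0],"twist":0,"fingers":0},{"dp":[0,0.8,0],"twist":0,"fingers":0},{"dp":[0,0.9,0],"twist":0,"fingers":0},{"dp":[0,0.9,0],"twist":0,"fingers":0},{"dp":[0,0.9,0],"twist":0,"fingers":0}]'
python3 - <<'E'
from cell import env
o=env.get_obs();print(o["tool_pos"]*1000,o["tool_rot"],o["force"])
E
```

```text
time_s: 11.08
tool_pos: [0.4758, 0.1373, 0.1109]
tool_rot: [-180.0, 0.1, 175.8]
force: [-0.2, 0.0, -1.0]
grip_width: 0.0172
grasp_force: 44.9
time_s: 11.82
tool_pos: [0.4747, 0.1462, 0.1109]
tool_rot: [180.0, 0.0, 175.9]
force: [1.0, -0.7, -1.0]
grip_width: 0.0178
grasp_force: 44.9
[474.73236203 146.21684797 110.9103415 ] [1.79996035e+02 7.51194863e-03 1.75865845e+02] [ 0.96413685 -0.72165016 -1.01481246]
```

```bash
python3 -m jog '[{"dp":[0,0.15,0],"twist":0,"fingers":0},{"dp":[0,0.3,0],"twist":0,"fingers":0},{"dp":[0,0.4,0],"twist":0,"fingers":0},{"dp":[0,0.4,0],"twist":0,"fingers":0}]'
python3 -m jog '[{"dp":[0,0.05,0],"twist":0,"fingers":0},{"dp":[0,0.1,0],"twist":0,"fingers":0},{"dp":[0,0.1,0],"twist":0,"fingers":0}]'
```

```text
time_s: 12.32
tool_pos: [0.475, 0.1504, 0.1109]
tool_rot: [180.0, 0.0, 175.9]
force: [0.3, -0.7, -0.9]
grip_width: 0.0178
grasp_force: 44.9
time_s: 12.7
tool_pos: [0.4751, 0.151, 0.1109]
tool_rot: [-180.0, -0.0, 175.9]
force: [-0.1, -0.4, -0.7]
grip_width: 0.018
grasp_force: 44.9
```

```bash
python3 -m jog '[{"dp":[0,0.05,0],"twist":0,"fingers":0},{"dp":[0,0.1,0],"twist":0,"fingers":0},{"dp":[0,0.1,0],"twist":0,"fingers":0}]'
```

```text
time_s: 13.08
tool_pos: [0.4751, 0.1512, 0.1109]
tool_rot: [-179.9, -0.0, 175.8]
force: [-1.2, -4.4, 0.3]
grip_width: 0.0178
grasp_force: 44.9
```

```bash
python3 -m jog '[{"dp":[0,0.02,0],"twist":0,"fingers":0},{"dp":[0,0.02,0],"twist":0,"fingers":0},{"dp":[0,0.02,0],"twist":0,"fingers":0},{"dp":[0,0.02,0],"twist":0,"fingers":0},{"dp":[0,0.02,0],"twist":0,"fingers":0}]';python3 - <<'E'
from h import *
from cell import env
o=env.get_obs();print(o["tool_pos"]*1000,o["tool_rot"],o["force"])
T1=np.array([442.70,251.93])-[.3,0];T2=np.array([437.64,182.06])-[.3,0];T3=o["tool_pos"][:2]*1000-[0,.2]
d=T1-T2;psi=np.arctan2(-d[0],d[1]);ex=np.array([np.cos(psi),np.sin(psi)]);ey=np.array([-ex[1],ex[0]])
cx=T2@ex+36;cy=T3@ey+61
b=cx*ex+(cy-28)*ey;print(np.degrees(psi),cx*ex+cy*ey,"bore",b)
o["tool_pos"]=o["tool_pos"];print((b-o["tool_pos"][:2]*1000)@np.c_[-ex,ey])
E
```

```text
time_s: 13.7
tool_pos: [0.4751, 0.1513, 0.1108]
tool_rot: [-179.9, -0.0, 175.8]
force: [-0.2, -5.0, 1.3]
grip_width: 0.0175
grasp_force: 44.9
[475.11182884 151.3199709  110.82661427] [-1.79912399e+02 -1.88980286e-02  1.75837914e+02] [-0.16918119 -5.04550288  1.29833619]
-4.142141014238767 [475.62013378 212.24291311] bore [473.5976646  184.31605116]
[ 3.89355039 32.80052241]
```

All three touches agree: yaw -4.14°, and the bore at TCP (473.6, 184.3) mm. I'll back off, lift and move over the bore.

```bash
python3 -m jog '[{"dp":[0,-0.8,0],"twist":0,"fingers":0},{"dp":[0,-1,-2],"twist":0,"fingers":0},{"dp":[0,-1,-5],"twist":0,"fingers":0},{"dp":[0,-1,-5.6],"twist":0,"fingers":0},{"dp":[0.2,0.5,-5.6],"twist":0,"fingers":0},{"dp":[0.39,2.5,-5.6],"twist":0,"fingers":0},{"dp":[0.39,3.28,-5.6],"twist":0,"fingers":0},{"dp":[0.39,3.28,-5.6],"twist":0,"fingers":0}]'
python3 -m jog '[{"dp":[0,0,0],"twist":0,"fingers":0},{"dp":[0,0,0],"twist":0,"fingers":0},{"dp":[0,0,0],"twist":0,"fingers":0}]';python3 - <<'E'
from h import *
from cell import env
for i in range(3):
    env.read_camera("wrist");o=env.get_obs();print(o["tool_pos"]*1000,o["tool_rot"],o["force"],plan(o,[.4736,.1843,.166],175.86))
E
```

```text
time_s: 14.7
tool_pos: [0.4732, 0.1865, 0.1661]
tool_rot: [-180.0, -0.1, 176.0]
force: [0.6, 0.3, -0.4]
grip_width: 0.0179
grasp_force: 44.9
time_s: 15.08
tool_pos: [0.4738, 0.185, 0.167]
tool_rot: [180.0, 0.0, 175.8]
force: [0.1, 0.6, -1.0]
grip_width: 0.0175
grasp_force: 44.9
[473.76136195 185.1427072  166.96496404] [1.79991045e+02 1.41131631e-02 1.75834148e+02] [ 0.27630498  0.47643347 -0.38758418] (array([ 0.01, -0.09,  0.1 ]), np.float64(-0.025851660766505802))
[473.70654075 185.21760923 166.9417303 ] [1.79991546e+02 7.52698353e-03 1.75842512e+02] [-0.41490474  0.15215539 -0.8468347 ] (array([ 0.  , -0.09,  0.09]), np.float64(-0.017488057534166046))
[473.69500976 185.30225597 166.95532304] [1.79989876e+02 9.90365359e-03 1.75849896e+02] [ 0.02562092  1.43828597 -1.44282258] (array([ 0. , -0.1,  0.1]), np.float64(-0.010104043215903857))
```

```bash
python3 -m jog '[{"dp":[0,-0.09,0.3],"twist":0,"fingers":0},{"dp":[0,-0.09,0.6],"twist":0,"fingers":0},{"dp":[0,-0.09,0.8],"twist":0,"fingers":0},{"dp":[0,-0.09,1.0],"twist":0,"fingers":0},{"dp":[0,-0.09,1.1],"twist":0,"fingers":0},{"dp":[0,-0.09,1.1],"twist":0,"fingers":0}]'
python3 - <<'E'
from h import *
from cell import env
o=env.get_obs();print(o["tool_pos"]*1000,o["force"],plan(o,[.4736,.1843,.15]))
E
```

```text
time_s: 15.98
tool_pos: [0.4736, 0.1846, 0.1558]
tool_rot: [-180.0, -0.0, 175.9]
force: [-0.7, -0.8, -1.6]
grip_width: 0.018
grasp_force: 44.9
[473.55070701 184.56903627 155.79481486] [-0.71356982 -0.77556915 -1.61608509] (array([-0.01, -0.03,  0.58]), None)
```

```bash
python3 -m jog '[{"dp":[0,-0.02,0.1],"twist":0,"fingers":0},{"dp":[0,-0.02,0.2],"twist":0,"fingers":0},{"dp":[0,-0.02,0.3],"twist":0,"fingers":0},{"dp":[0,-0.02,0.3],"twist":0,"fingers":0}]'; python3 -m jog '[{"dp":[0,0,0.1],"twist":0,"fingers":0},{"dp":[0,0,0.2],"twist":0,"fingers":0},{"dp":[0,0,0.3],"twist":0,"fingers":0},{"dp":[0,0,0.3],"twist":0,"fingers":0}]'
```

```text
time_s: 16.48
tool_pos: [0.4735, 0.1844, 0.1528]
tool_rot: [-180.0, -0.0, 175.9]
force: [-0.4, 0.2, -1.1]
grip_width: 0.0175
grasp_force: 44.9
time_s: 16.98
tool_pos: [0.4735, 0.1844, 0.1498]
tool_rot: [-180.0, -0.0, 175.9]
force: [0.0, -0.1, -0.8]
grip_width: 0.0179
grasp_force: 44.9
```

```bash
python3 -m jog '[{"dp":[0,0,0.3],"twist":0,"fingers":0},{"dp":[0,0,0.6],"twist":0,"fingers":0},{"dp":[0,0,0.9],"twist":0,"fingers":0},{"dp":[0,0,1.2],"twist":0,"fingers":0},{"dp":[0,0,1.5],"twist":0,"fingers":0},{"dp":[0,0,1.8],"twist":0,"fingers":0},{"dp":[0,0,2],"twist":0,"fingers":0},{"dp":[0,0,2],"twist":0,"fingers":0}]'
```

```text
time_s: 17.98
tool_pos: [0.4735, 0.1843, 0.1297]
tool_rot: [-180.0, -0.0, 175.9]
force: [0.1, -0.1, -1.4]
grip_width: 0.0176
grasp_force: 44.9
```

```bash
python3 -m jog '[{"dp":[0,0,0.3],"twist":0,"fingers":0},{"dp":[0,0,0.6],"twist":0,"fingers":0},{"dp":[0,0,0.9],"twist":0,"fingers":0},{"dp":[0,0,1.2],"twist":0,"fingers":0},{"dp":[0,0,1.5],"twist":0,"fingers":0},{"dp":[0,0,1.8],"twist":0,"fingers":0},{"dp":[0,0,2],"twist":0,"fingers":0},{"dp":[0,0,2],"twist":0,"fingers":0}]'
```

```text
time_s: 18.98
tool_pos: [0.4735, 0.1843, 0.1097]
tool_rot: [-180.0, -0.0, 175.9]
force: [0.6, 0.4, -1.6]
grip_width: 0.0177
grasp_force: 44.9
```

Only about 9 mm remains to the expected seat (TCP about 0.101), so I'll go in small steps.

```bash
python3 -m jog '[{"dp":[0,0,0.2],"twist":0,"fingers":0},{"dp":[0,0,0.4],"twist":0,"fingers":0},{"dp":[0,0,0.6],"twist":0,"fingers":0},{"dp":[0,0,0.65],"twist":0,"fingers":0},{"dp":[0,0,0.7],"twist":0,"fingers":0},{"dp":[0,0,0.7],"twist":0,"fingers":0}]'; python3 -m jog '[{"dp":[0,0,0.05],"twist":0,"fingers":0},{"dp":[0,0,0.1],"twist":0,"fingers":0},{"dp":[0,0,0.1],"twist":0,"fingers":0}]'
```

```text
time_s: 19.73
tool_pos: [0.4736, 0.1844, 0.1029]
tool_rot: [180.0, 0.0, 175.9]
force: [-0.1, -0.1, -1.2]
grip_width: 0.0177
grasp_force: 44.9
time_s: 20.1
tool_pos: [0.4735, 0.1844, 0.1018]
tool_rot: [180.0, -0.0, 175.9]
force: [-0.3, -0.5, -1.8]
grip_width: 0.0177
grasp_force: 44.9
```

```bash
python3 -m jog '[{"dp":[0,0,0.05],"twist":0,"fingers":0},{"dp":[0,0,0.08],"twist":0,"fingers":0},{"dp":[0,0,0.08],"twist":0,"fingers":0}]'
```

```text
time_s: 20.48
tool_pos: [0.4736, 0.1844, 0.101]
tool_rot: [180.0, 0.0, 175.9]
force: [0.3, -0.1, -0.9]
grip_width: 0.0177
grasp_force: 44.9
```

```bash
python3 -m jog '[{"dp":[0,0,0.03],"twist":0,"fingers":0},{"dp":[0,0,0.05],"twist":0,"fingers":0},{"dp":[0,0,0.05],"twist":0,"fingers":0}]'
```

```text
time_s: 20.85
tool_pos: [0.4736, 0.1844, 0.1007]
tool_rot: [180.0, 0.0, 175.9]
force: [-1.3, 0.1, -0.0]
grip_width: 0.0174
grasp_force: 44.9
```

```bash
python3 -m jog '[{"dp":[0,0,0.03],"twist":0,"fingers":0},{"dp":[0,0,0.05],"twist":0,"fingers":0},{"dp":[0,0,0.05],"twist":0,"fingers":0}]'
```

```text
time_s: 21.22
tool_pos: [0.4737, 0.1844, 0.1007]
tool_rot: [180.0, 0.0, 175.9]
force: [-1.8, -1.8, 4.5]
grip_width: 0.0176
grasp_force: 44.9
```

The collar is seated: +4.5 N upward and z stalled at the predicted height. I'll hold, release, then retreat straight up.

```bash
python3 -m jog '[{"dp":[0,0,0],"twist":0,"fingers":0},{"dp":[0,0,0],"twist":0,"fingers":0},{"dp":[0,0,0],"twist":0,"fingers":0.3},{"dp":[0,0,0],"twist":0,"fingers":0.5},{"dp":[0,0,0],"twist":0,"fingers":0.6},{"dp":[0,0,0],"twist":0,"fingers":0.6},{"dp":[0,0,0],"twist":0,"fingers":0.6}]'
```

```text
time_s: 22.1
tool_pos: [0.4736, 0.1844, 0.1]
tool_rot: [180.0, 0.0, 175.9]
force: [1.0, 0.2, 0.7]
grip_width: 0.0509
grasp_force: 0.0
```

```bash
python3 -m jog '[{"dp":[0,0,-1],"twist":0,"fingers":0.6},{"dp":[0,0,-3],"twist":0,"fingers":0.6},{"dp":[0,0,-6],"twist":0,"fingers":0.6},{"dp":[0,0,-9],"twist":0,"fingers":0.6},{"dp":[1,0,-12],"twist":0,"fingers":0.6},{"dp":[4,0,-13],"twist":0,"fingers":0.6},{"dp":[4,0,-13],"twist":0,"fingers":0.6},{"dp":[4,0,-13],"twist":0,"fingers":0.6}]'
python3 - <<'E'
from h import *
from cell import env
for n in("wrist","top"):
    c=env.read_camera(n)
    W=world(c);m=(abs(W[...,0]-.475)<.05)&(abs(W[...,1]-.186)<.04)&(W[...,2]>.115)&(W[...,2]<.15);p=W[m];print(n,len(p),np.median(p,0) if len(p) else "")
    if n=="wrist":cv2.imwrite("pics/w3.png",c["pixels"])
E
```

```text
time_s: 23.1
tool_pos: [0.4341, 0.1871, 0.2304]
tool_rot: [180.0, 0.1, 175.9]
force: [0.2, 0.5, -1.2]
grip_width: 0.0521
grasp_force: 0.0
wrist 568 [0.46935909 0.18511744 0.13522664]
top 0
```

View pics/w3.png

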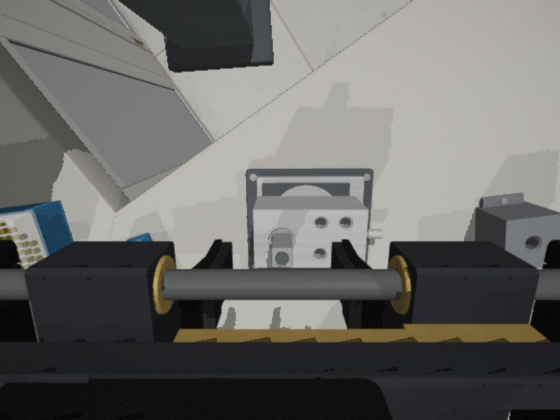

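The pin stands in the large bore at (281,255) with its top at 135 mm, which puts the tip at 35 mm. The gripper is clear, so I'm handing in.

```bash
python3 -c "
from cell import env
print(env.sign_off())"
```

```text
the job is handed in; nothing more can be done
None
```

I made all three touches at about 5 N, seated the pin in the large bore with its collar on the block, released it standing there, and handed the job in at about 23 s; the hand-in returned no verdict.

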